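Swing the parts cabinet over its parking strip

TASK

Swing the heavy parts cabinet round on its post until it stands squarely over the metal parking strip on the bench, and leave it there at rest and untouched. It turns on ball bearings and coasts for a long time: push it by its sprung black side boards or its end, slowly, with no hard knock (it bounces back off anything held still in its way), never let it hit its end stop or swing more than a hand's breadth past the strip, do not touch the clear cover on top, and leave the loose things on the bench alone.

Things in the scene. Friction and masses are not known exactly. Their poses are not given: they have to be found in the camera images.
- box (a joint): swing angle (rad) of the cabinet on its bearing post. At 0 it points from the post along the base's -x; growing values swing its free end to the base's +y. Stops at -1.2 and 1.2. Nominal: mass 8 kg (hidden, about +-30%), inertia 0.18 kg m2 about the post, damping 0.02 N m s/rad, dry friction 0.0004 N m: coasting decays in about 9 s. Starts below 0; the strip lies at a larger angle
- hinge (a point): point on the vertical axis of the cabinet's post, 90 mm above the bench, turning with the cabinet: its -x axis points along the cabinet to the free end, its y axis is normal to the two long sides
- nose (a point): centre of the free end face of the cabinet, 270 mm from the post axis, 90 mm above the bench. The cabinet is a grey steel box 300 mm long (270 from the axis to here, 30 behind), 80 mm thick, from 30 to 150 mm above the bench, with a black bump board on each long side: 120 mm thick in all, too thick to grasp
- board_l (a joint): inward travel (m) of the black rubber-faced bump board on the cabinet's +y side (the side ahead when it swings to larger angles): 240 mm long (20 to 260 mm from the post axis), from 45 to 145 mm above the bench, its face 60 mm from the cabinet's midplane. It is sprung: 100 N/m, hardly damped, up to 28 mm in, so it bounces the cabinet off whatever it meets
- board_r (a joint): the same for the bump board on the cabinet's -y side (behind when it swings to larger angles): 0 when out, grows as it is pressed in, 100 N/m
- cover_top (a point): clear plastic dust cover, 240 x 60 mm and 6 mm high, on the middle of the top of the cabinet, fragile; its top is 156 mm above the bench. This point is the centre of its top, 140 mm from the post axis
- base: fixed steel foot of the post, a disc 120 mm across and 22 mm high; the post is 32 mm thick and 175 mm high. Origin on the post axis at bench height, z up; the cabinet's angle is counted from its -x axis
- strip: parking strip: flat fixed aluminium bar 60 mm wide, 4 mm thick, lying on the bench radially from the post, from 80 to 380 mm from the axis, so that it shows 110 mm beyond the cabinet's end when parked. Origin on the post axis, the bar runs along its -x axis: the cabinet is parked when its own -x axis has this direction
- mug: white mug, 80 mm across, 90 mm high, loose, origin under its centre; leave alone
- hub: aluminium wheel hub standing on end, 68 mm across, 85 mm high, loose, origin under its centre; leave alone
- grease: tin, 70 mm across, 70 mm high, loose, origin under its centre; leave alone

How it is judged:
On the way:
1. the cabinet is over the strip and nearly still (angle between the x axis of hinge and the x axis of strip, either way round below 0.1 rad and velocity of joint box between -0.06 and 0.06 rad/s), for 1 s.
At the end, for the whole second after the job is handed in: the cabinet's long axis lies within 0.1 rad of the strip's, it turns slower than 0.03 rad/s, and the loose things stand upright; nothing touched by the robot (angle between the x axis of hinge and the x axis of strip, either way round below 0.1 rad and velocity of joint box between -0.03 and 0.03 rad/s and angle between each of mug, hub, grease's own z axis and vertical below 0.1 rad).
It fails at once if the cabinet hits an end stop, or its end swings more than 100 mm past the strip (value of joint box above 1.19 rad or value of joint box below -1.19 rad or y of nose in the frame of strip above 0.1 m).
It fails at once if the cabinet swings fast (over 1.0 rad/s) (not (velocity of joint box between -1 and 1 rad/s)).
It fails at once if the cabinet is struck hard (over 30 N) (contact force between the arm and box above 30 N).
It fails at once if the cover is touched (over 1.5 N) (contact force between the arm and cover above 1.5 N).
It fails at once if a loose thing is moved by over 15 mm (distance of any of mug, hub, grease from where it was at the start of the episode above 0.015 m).
It also fails if it takes over 32 s, if anything falls off the work surface, if the arm or the gripper's body presses on something with over 40 N, if the wrist force passes 120 N, or if a joint passes its speed limit or range.

ROBOT

A 6-joint arm with a two-finger parallel gripper is mounted at the origin on the work surface. World frame = base frame: x ahead of the robot, y to its left, z up, the work surface at z = 0. Lengths are in m, angles in rad, forces in N, time in s.
With the tool pointing down it reaches from about 0.375 to 0.975 m from the base axis. Payload 3.8 kg.
Tool frame: the origin (TCP) lies at the centre of the arm's flange, where the gripper is bolted on; the fingertips stand 173 mm ahead of it and the grasp point (between the pads) lies 155 mm ahead of it (bot.tip_reach is the distance from the TCP to the fingertips, in m); z points along the fingers, y is the line along which they close (so a half turn about z gives the same grasp; the last joint's range is limited). The gripper opens to 85 mm and grips with 20 to 120 N. Pads are 22 mm wide; open, the fingers measure 114 mm over their backs; the gripper's body (76 mm by 85 mm) begins 54 mm behind the grasp point. The pads swing forward as they close: fully open they stand 13 mm farther back than shut.
Start: joints at [1.098, 0.264, 1.604, -0, 1.274, -0.037], TCP at [0.285, 0.612, 0.405] pointing down, gripper open.
Joint ranges: [-2.63, 2.63], [-0.94, 2.18], [0.31, 2.57], [-1.31, 4.45], [0, 2.66], [-2.55, 2.55]. Speed limits (rad/s): [2.57, 2.57, 3.14, 3.14, 3.14, 3.14].

INTERFACE

Orientations are given as a rotation vector (axis times angle).
In Python, from workcell import bot gives the robot as it stands.
- The arm moves only by the tool drive_tool, never from a script. Its arguments are lists of equal length, an entry for each row: "claw": the finger opening in mm, from 0 to 85.4; "slide": the shift along the world's x, y, z each as a share of 0.5 m, from -1 to 1, a list of three; "yaw": the turn about the world's z as a share of 180 degrees, from -1 to 1. A call has 1 to 8 rows; each row is the pose to reach, as a shift and turn from the pose commanded when the call began, turning the shorter way round; what a row does not reach only later rows make up. A row lasts 1/12 s, in which the tool goes at most 41.7 mm and 7.16 degrees, less where a joint would pass 70% of its speed; a pose out of reach is approached as far as the arm can. A call with a number of a shift or a turn outside -1 to 1 is refused whole. A call with a gripper value outside its range is refused whole. The fingers move at their own pace and stop on an object; "newtons" is the grip in N (left out, the last holds). Time passes only in rows, so rows that repeat a pose let the fingers close. It gives the time, the measured TCP pose, the force, the opening and the grip force at its end, in the units of the state.
- bot.read_state(): the state, without advancing time (a new reading comes with each control period).
- bot.read_camera(name): name is "side" or "top"; returns a dict with "color" (480x640x3 uint8, red, green, blue), "depth" (480x640 float32, m along the optical axis (not along the pixel's ray), 0 where there is no reading), "mtx" (3x3 intrinsics, pixels), "eye" and "rotation" of the camera in the world. Camera axes: x right, y up, looking along -z (the intrinsics and any distortion apply to the point x, -y, -z); pixel columns grow to the right and rows downward; lengths in m; the calibration is good to about 2 mm. A picture is of the moment at which its call begins.
- bot.finish_job(): hands the job in; it is judged then, once.
The state is a dict: "time": time; "q": joint angles; "joint_vel": joint speeds; "joint_torque": joint torques, N m; "tool_pos": TCP position; "tcp_rot": TCP orientation; "wrist_force": force on the tool from outside, world axes, zero at the start; "torque": the same for the moment, N m; "width": opening from 0.0 (shut) to 1.0 (fully open); "grip_force": force on a finger pad.
Only numpy, scipy, OpenCV 4.12 (cv2) and the standard library are available. Lean on these libraries where they do the work, as an engineer would, in place of code of your own. Each camera call takes 0.05 s, during which the arm holds its last target. There are 200 camera calls.

## Working session

There is one attempt and no reset: what is moved stays moved. The work goes in short steps, Python scripts to look and compute and a tool call to move; the robot and the scene stay as the last step left them, time stands still between calls to the robot, and variables do not carry over. Pictures are saved under pics/ and viewed, at most 10 in all, crops included, and the job is handed in when it is done.

Besides the shell and the picture viewer there is one more tool, called after "Request:" as name(argument=value, ...) on one line, values as JSON. drive_tool: Moves the arm, as the interface text tells. Shift numbers are shares of 0.5 m and turn numbers shares of 180 degrees, none past 1 either way. Its arguments: {"type":"object","properties":{"claw":{"type":"array","items":{"type":"number"}},"slide":{"type":"array","items":{"type":"array","items":{"type":"number"}}},"yaw":{"type":"array","items":{"type":"number"}},"newtons":{"type":"number"}},"required":["claw","slide","yaw"]}

```bash
mkdir -p pics; ls; python3 - <<'E'
from workcell import bot
import cv2,numpy as np
s=bot.read_state();print(s)
for n in("top","side"):
    c=bot.read_camera(n);cv2.imwrite(f"pics/{n}0.png",c["color"][:,:,::-1]);np.savez(f"{n}0.npz",**{k:c[k] for k in("color","depth","mtx","eye","rotation")})
    print(n,c["mtx"],c["eye"],c["rotation"],[k for k in c])
E
```

```text
pics
{'time': 0.0, 'q': array([ 1.09804069e+00,  2.64755772e-01,  1.60539844e+00, -1.09693051e-05,
        1.27367539e+00, -3.69115161e-02]), 'joint_vel': array([ 0.00013475, -0.00029515, -0.00034832,  0.00076895,  0.00165388,
       -0.00012952]), 'joint_torque': array([-1.18496168e-04, -5.15123677e+01, -3.67306530e+01, -1.83762777e-04,
        1.30942982e-02, -2.56528648e-05]), 'tool_pos': array([0.2848207 , 0.61158255, 0.40334661]), 'tcp_rot': array([-0.67909135, -3.06674888,  0.00340387]), 'wrist_force': array([-0.27413492,  0.36418507,  0.24915512]), 'torque': array([-0.04846675,  0.02720423, -0.05414628]), 'grip_force': 0.0, 'width': 1.0004416611660498}
top [[610.72198367   0.         322.82392713]
 [  0.         610.72198367 233.7523897 ]
 [  0.           0.           1.        ]] [0.35671084 0.03130544 1.43856033] [ 0.09156176 -0.06993842 -1.58534992] ['color', 'depth', 'mtx', 'eye', 'rotation']
side [[473.33514876   0.         321.0562624 ]
 [  0.         473.33514876 230.58800894]
 [  0.           0.           1.        ]] [0.65362024 0.7900698  0.74081547] [0.17411233 1.2789     2.64440014] ['color', 'depth', 'mtx', 'eye', 'rotation']
```

View pics/top0.png

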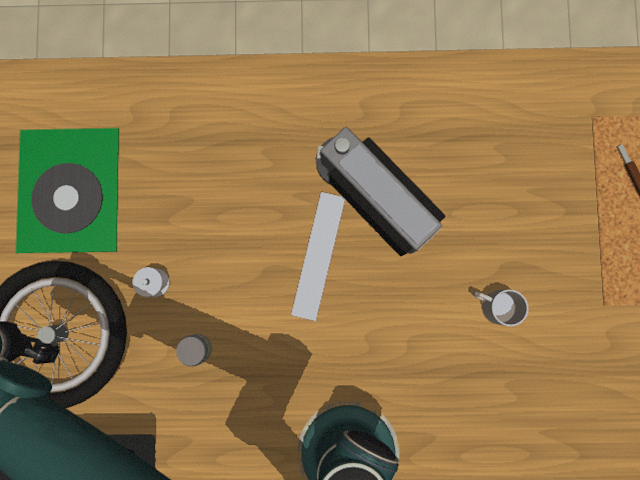

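View pics/side0.png

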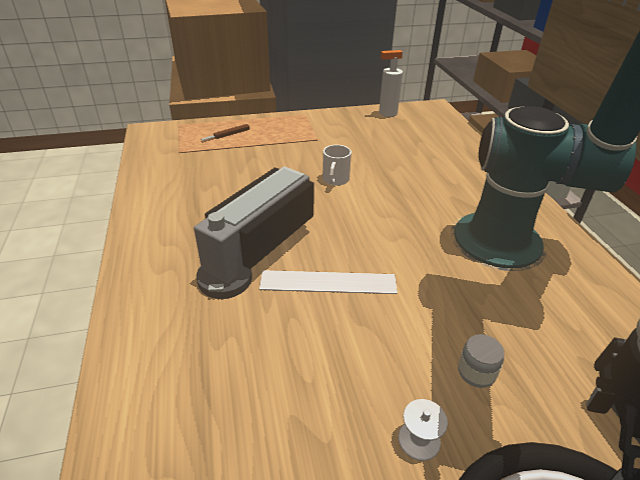

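Top view: post cap at (342,146), cabinet pointing down-right to about (425,235), strip from (332,195) to (304,320), mug (508,307), hub (150,280), grease tin (193,350). The cabinet swings clockwise in the image, and its pushing side is the right-hand board.

```bash
cat > h.py <<'E'
import cv2,numpy as np
from scipy.spatial.transform import Rotation as R
def load(n): return dict(np.load(n))
def ray(c,px,z):
    px=np.atleast_2d(px).astype(float);K=c["mtx"]
    d=np.c_[(px[:,0]-K[0,2])/K[0,0],-(px[:,1]-K[1,2])/K[1,1],-np.ones(len(px))]
    d=R.from_rotvec(c["rotation"]).apply(d);return c["eye"]+d*((z-c["eye"][2])/d[:,2])[:,None]
def cloud(c):
    D=c["depth"];v,u=np.mgrid[:480,:640];K=c["mtx"]
    p=np.stack([(u-K[0,2])/K[0,0]*D,-(v-K[1,2])/K[1,1]*D,-D],-1).reshape(-1,3)
    return (R.from_rotvec(c["rotation"]).apply(p)+c["eye"]).reshape(480,640,3)
def cabinet(c,post):
    """angle (world) of the cabinet's long axis from the box-top points near z=.15"""
    P=cloud(c);m=(P[...,2]>.125)&(P[...,2]<.165)&(c["depth"]>0)
    m&=np.hypot(P[...,0]-post[0],P[...,1]-post[1])<.30
    q=P[m][:,:2].astype(np.float32);r=cv2.minAreaRect(q)
    ctr=np.array(r[0]);b=cv2.boxPoints(r)
    e=[b[1]-b[0],b[2]-b[1]];l=max(e,key=np.linalg.norm);l=l*np.sign(l@(ctr-post))
    return np.arctan2(l[1],l[0]),np.arctan2(*(ctr-post)[::-1]),r[1],ctr
E
python3 - <<'E'
from h import *
c=load("top0.npz");P=cloud(c);hsv=cv2.cvtColor(c["color"],cv2.COLOR_RGB2HSV)
print("depth frac",(c["depth"]>0).mean(),"table z",np.median(P[100:110,200:280,2]))
m=((P[...,2]>.165)&(P[...,2]<.185)&(P[...,0]>.3)).astype(np.uint8);m[:,:300]=0;m[:,380:]=0
post=P[m>0];print("post",post.mean(0),len(post))
pp=post.mean(0)[:2];print("post ray",ray(c,(342,145.5),.175))
m=cv2.inRange(hsv,(0,0,120),(180,45,255));m[:185]=0;m[325:]=0;m[:,:285]=0;m[:,350:]=0
n,l,s,ce=cv2.connectedComponentsWithStats(m);i=1+s[1:,4].argmax()
ys,xs=np.where(l==i);w=ray(c,np.c_[xs,ys],.004)[:,:2].astype(np.float32)
r=cv2.minAreaRect(w);b=cv2.boxPoints(r);print("strip",r[1],b)
v=np.linalg.svd(w-w.mean(0),full_matrices=False)[2][0];v*=-np.sign(v[0]);print("strip dir",v,np.arctan2(v[1],v[0]),w.mean(0),"from post:",np.arctan2(*(w.mean(0)-pp)[::-1]),np.linalg.norm(w-pp,axis=1).min(),np.linalg.norm(w-pp,axis=1).max())
print("cab",cabinet(c,pp))
for nm,px,h in(("mug",(510,308),.09),("hub",(150,281),.085),("grease",(193,350),.07)):
    u,vv=px;q=P[vv-35:vv+35,u-35:u+35].reshape(-1,3);q=q[(q[:,2]>h-.02)&(q[:,2]<h+.01)];print(nm,(q.min(0)+q.max(0))/2,np.ptp(q,axis=0))
E
```

```text
depth frac 0.9959309895833334 table z 0.0004149765620515833
post [0.67531557 0.00529528 0.17452278] 185
post ray [[0.67348195 0.00433211 0.175     ]]
strip (0.060128241777420044, 0.29941120743751526) [[ 0.30162218  0.07009807]
 [ 0.59153986 -0.0047004 ]
 [ 0.60656106  0.05352134]
 [ 0.31664336  0.1283198 ]]
strip dir [-0.96845484  0.2491892 ] 2.8897498 [0.45241037 0.06222177] from post: 2.8915528548454517 0.07906327653715063 0.37883655899491053
cab (np.float64(-2.400000181017287), np.float64(-2.3920793273960013), (0.30150872468948364, 0.12131309509277344), array([ 0.58788836, -0.07607216]))
mug [ 0.3281632  -0.34325957  0.08430427] [0.07850101 0.10408429 0.02855921]
hub [0.39687932 0.44728979 0.07752598] [0.06524426 0.06647507 0.02498225]
grease [0.24347096 0.34667348 0.06417226] [0.06830043 0.06679895 0.02817639]
```

Request:
drive_tool(claw=[0, 0, 0, 0, 0, 0, 0, 0], slide=[[0.39, -0.98, 0], [0.39, -0.98, 0], [0.39, -0.98, 0], [0.39, -0.98, 0], [0.39, -0.98, 0], [0.39, -0.98, 0], [0.39, -0.98, 0], [0.39, -0.98, 0]], yaw=[0, 0, 0, 0, 0, 0, 0, 0], newtons=20)

```text
time: 0.77
tool_pos: [0.4082, 0.3002, 0.4043]
tcp_rot: [-0.678, -3.067, 0.001]
wrist_force: [1.2, -0.0, 0.4]
width: 0.002
grip_force: 0.0
```

Request:
drive_tool(claw=[0, 0, 0, 0, 0, 0, 0, 0], slide=[[0.32, -1, 0], [0.32, -1, 0], [0.32, -1, 0], [0.32, -1, 0], [0.32, -1, 0], [0.32, -1, 0], [0.32, -1, 0], [0.32, -1, 0]], yaw=[0, 0, 0, 0, 0, 0, 0, 0])

```text
time: 1.43
tool_pos: [0.5096, -0.0173, 0.4044]
tcp_rot: [-0.679, -3.067, -0.0]
wrist_force: [0.8, 0.2, -0.8]
width: 0.005
grip_force: 0.0
```

Request:
drive_tool(claw=[0, 0, 0, 0, 0, 0, 0, 0], slide=[[0.136, -0.394, 0], [0.136, -0.394, 0], [0.136, -0.394, 0], [0.136, -0.394, 0], [0.136, -0.394, 0], [0.136, -0.394, -0.26], [0.136, -0.394, -0.26], [0.136, -0.394, -0.26]], yaw=[0, 0, 0, 0, 0, 0, 0, 0])

```text
time: 2.1
tool_pos: [0.578, -0.2137, 0.2788]
tcp_rot: [0.682, 3.065, -0.0]
wrist_force: [0.4, -0.6, -0.3]
width: 0.003
grip_force: 0.0
```

```bash
cat > look.py <<'E'
from workcell import bot
from h import *
import sys
post=np.array([.6745,.0048])
s=bot.read_state();c=bot.read_camera("top")
if len(sys.argv)>1: cv2.imwrite(sys.argv[1],c["color"][:,:,::-1])
P=cloud(c);m=(P[...,2]>.142)&(P[...,2]<.162)&(c["depth"]>0)   # box top and cover only
d=P[...,:2]-post;r=np.hypot(d[...,0],d[...,1]);m&=(r<.29)
hsv=cv2.cvtColor(c["color"],cv2.COLOR_RGB2HSV);m&=hsv[...,2]>70
q=P[m][:,:2];v=np.linalg.svd(q-q.mean(0),full_matrices=False)[2][0];v*=np.sign(v@(q.mean(0)-post))
a=np.arctan2(v[1],v[0]);a2=np.arctan2(*(q.mean(0)-post)[::-1])
f=lambda a:(2.8905-a+np.pi)%(2*np.pi)-np.pi
print("t",round(s["time"],3),"err to strip (neg=short): axis %.4f centre %.4f"%(f(a),f(a2)),"n",len(q),"size",cv2.minAreaRect(q.astype(np.float32))[1],"force",s["wrist_force"].round(2),"pos",s["tool_pos"].round(4))
E
sed -i 's/f=lambda a:(2.8905-a+np.pi)/f=lambda a:-(a-2.8905+np.pi)/; s/%(2\*np.pi)-np.pi$/%(2*np.pi)-np.pi/' look.py
sed -i 's/^f=.*/f=lambda a:-((a-2.8905+np.pi)%(2*np.pi)-np.pi)/' look.py
python3 look.py pics/t1.png
```

```text
t 2.1 err to strip (neg=short): axis -0.9728 centre -0.9869 n 4259 size (0.28464603424072266, 0.1112159714102745) force [ 0.38 -0.59 -0.34] pos [ 0.578  -0.2137  0.2788]
```

View pics/t1.png

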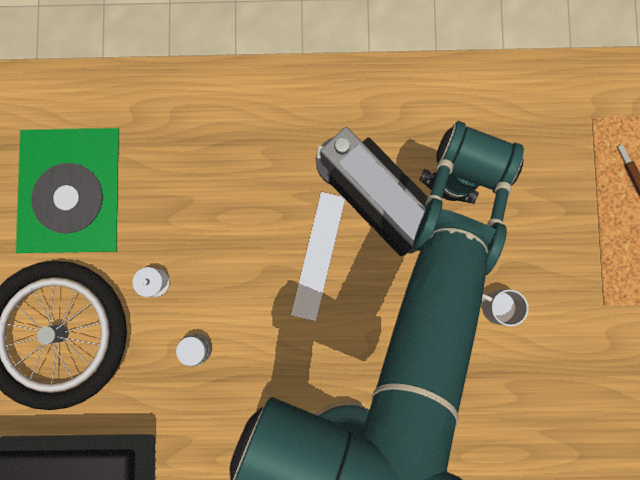

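The cabinet is still where it started, the gripper is behind its right board around (450,190), and the loose things haven't moved. I'll start the slow push.

Request:
drive_tool(claw=[0, 0, 0, 0, 0, 0, 0, 0], slide=[[-0.006, 0.006, 0], [-0.01, 0.011, 0], [-0.012, 0.0132, 0], [-0.014, 0.0154, 0], [-0.016, 0.0176, 0], [-0.018, 0.0198, 0], [-0.02, 0.022, 0], [-0.022, 0.0242, 0]], yaw=[0, 0, 0, 0, 0, 0, 0, 0])

```text
time: 2.82
tool_pos: [0.5669, -0.2001, 0.2806]
tcp_rot: [0.679, 3.066, -0.0]
wrist_force: [-0.2, -0.3, 0.2]
width: 0.001
grip_force: 0.0
```

Request:
drive_tool(claw=[0, 0, 0, 0, 0, 0, 0, 0], slide=[[-0.002, 0.0022, 0], [-0.004, 0.0044, 0], [-0.006, 0.0066, 0], [-0.008, 0.0088, 0], [-0.01, 0.011, 0], [-0.012, 0.0132, 0], [-0.014, 0.0154, 0], [-0.016, 0.0176, 0]], yaw=[0, 0, 0, 0, 0, 0, 0, 0])

```text
time: 3.48
tool_pos: [0.5587, -0.1913, 0.2797]
tcp_rot: [-0.679, -3.067, 0.0]
wrist_force: [0.3, -1.7, 0.3]
width: -0.003
grip_force: 0.2
```

```bash
python3 look.py
```

```text
t 3.483 err to strip (neg=short): axis -0.9633 centre -0.9722 n 4027 size (0.2951647937297821, 0.11036742478609085) force [ 0.25 -1.69  0.35] pos [ 0.5587 -0.1913  0.2797]
```

Request:
drive_tool(claw=[0, 0, 0, 0, 0, 0, 0, 0], slide=[[-0.002, 0.0022, 0], [-0.004, 0.0044, 0], [-0.006, 0.0066, 0], [-0.008, 0.0088, 0], [-0.01, 0.011, 0], [-0.012, 0.0132, 0], [-0.014, 0.0154, 0], [-0.016, 0.0176, 0]], yaw=[0, 0, 0, 0, 0, 0, 0, 0])

```text
time: 4.2
tool_pos: [0.5506, -0.1824, 0.2796]
tcp_rot: [-0.679, -3.067, -0.0]
wrist_force: [0.5, -0.6, -0.5]
width: 0.0
grip_force: 0.0
```

```bash
python3 look.py; python3 look.py; python3 look.py
```

```text
t 4.2 err to strip (neg=short): axis -0.8648 centre -0.8808 n 4064 size (0.2902984619140625, 0.0997849777340889) force [ 0.45 -0.58 -0.51] pos [ 0.5506 -0.1824  0.2796]
t 4.25 err to strip (neg=short): axis -0.8576 centre -0.8771 n 4089 size (0.2900254428386688, 0.09896029531955719) force [ 0.08  0.36 -0.13] pos [ 0.5505 -0.1822  0.2796]
t 4.3 err to strip (neg=short): axis -0.8506 centre -0.8705 n 4086 size (0.29017698764801025, 0.11633798480033875) force [-0.35  0.36 -0.99] pos [ 0.5506 -0.1824  0.2796]
```

Request:
drive_tool(claw=[0, 0, 0, 0, 0, 0, 0, 0], slide=[[0.02, -0.02, 0], [0.02, -0.02, 0.25], [0.02, -0.02, 0.25], [0.02, -0.02, 0.25], [-0.12, 0.684, 0.25], [-0.12, 0.684, 0.25], [-0.12, 0.684, 0.25], [-0.12, 0.684, 0.25]], yaw=[0, 0, 0, 0, 0, 0, 0, 0])

```text
time: 5.02
tool_pos: [0.5277, -0.0279, 0.4053]
tcp_rot: [0.681, 3.066, 0.001]
wrist_force: [-0.5, 0.2, -0.3]
width: 0.001
grip_force: 0.0
```

```bash
python3 look.py pics/t2.png
```

```text
t 5.017 err to strip (neg=short): axis -0.7737 centre -0.7928 n 1363 size (0.3011663556098938, 0.09903378784656525) force [-0.53  0.16 -0.34] pos [ 0.5277 -0.0279  0.4053]
```

Request:
drive_tool(claw=[0, 0, 0, 0, 0, 0, 0, 0], slide=[[-0.078, 0.39, 0], [-0.078, 0.39, 0], [-0.078, 0.39, 0], [-0.078, 0.39, 0], [-0.078, 0.39, 0], [-0.078, 0.39, -0.25], [-0.078, 0.39, -0.25], [-0.078, 0.39, -0.25]], yaw=[0, 0, 0, 0, 0, 0, 0, 0])

```text
time: 5.73
tool_pos: [0.4896, 0.167, 0.2797]
tcp_rot: [0.675, 3.065, 0.003]
wrist_force: [0.5, 0.3, -0.9]
width: 0.002
grip_force: 0.0
```

```bash
python3 look.py pics/t3.png
```

```text
t 5.733 err to strip (neg=short): axis -0.7358 centre -0.7378 n 4902 size (0.3015330135822296, 0.09936606138944626) force [ 0.51  0.26 -0.94] pos [0.4896 0.167  0.2797]
```

View pics/t3.png

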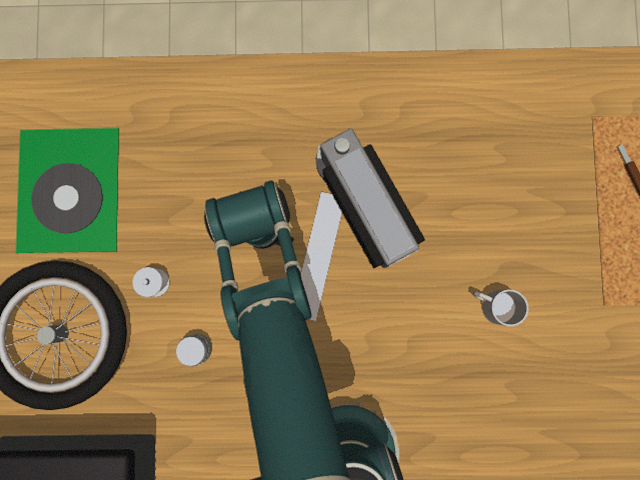

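The cabinet is coasting freely and is fully visible, at (375,195) and about 0.737 rad short of the strip. The gripper waits past the strip at (250,215). I'll time the coast.

Request:
drive_tool(claw=[0, 0, 0, 0, 0, 0, 0, 0], slide=[[0, 0, 0], [0, 0, 0], [0, 0, 0], [0, 0, 0], [0, 0, 0], [0, 0, 0], [0, 0, 0], [0, 0, 0]], yaw=[0, 0, 0, 0, 0, 0, 0, 0])

```text
time: 6.45
tool_pos: [0.4895, 0.1659, 0.2804]
tcp_rot: [0.679, 3.066, 0.001]
wrist_force: [0.2, 0.3, 0.1]
width: -0.004
grip_force: 0.0
```

```bash
python3 look.py
```

```text
t 6.45 err to strip (neg=short): axis -0.6750 centre -0.6750 n 4916 size (0.283843457698822, 0.2793286144733429) force [0.23 0.35 0.14] pos [0.4895 0.1659 0.2804]
```

Request:
drive_tool(claw=[0, 0, 0, 0, 0, 0, 0, 0], slide=[[0, 0, 0], [0, 0, 0], [0, 0, 0], [0, 0, 0], [0, 0, 0], [0, 0, 0], [0, 0, 0], [0, 0, 0]], yaw=[0, 0, 0, 0, 0, 0, 0, 0])

```text
time: 7.17
tool_pos: [0.4893, 0.1659, 0.2797]
tcp_rot: [-0.679, -3.067, 0.0]
wrist_force: [0.2, -0.3, -0.5]
width: -0.001
grip_force: 0.0
```

```bash
python3 look.py
```

```text
t 7.167 err to strip (neg=short): axis -0.6167 centre -0.6183 n 4905 size (0.30169838666915894, 0.11455614864826202) force [ 0.2  -0.31 -0.49] pos [0.4893 0.1659 0.2797]
```

Request:
drive_tool(claw=[0, 0, 0, 0, 0, 0, 0, 0], slide=[[0, 0, 0.25], [0, 0, 0.25], [0, 0, 0.25], [0.036, -0.612, 0.25], [0.036, -0.612, 0.25], [0.036, -0.612, 0.25], [0.036, -0.612, 0.25], [0.036, -0.612, 0.25]], yaw=[0, 0, 0, 0, 0, 0, 0, 0])

```text
time: 7.88
tool_pos: [0.5012, -0.0437, 0.4051]
tcp_rot: [0.678, 3.067, 0.0]
wrist_force: [0.5, 0.8, 0.9]
width: -0.002
grip_force: 0.0
```

Request:
drive_tool(claw=[0, 0, 0, 0, 0, 0], slide=[[0.012, -0.196, 0], [0.012, -0.196, 0], [0.012, -0.196, 0], [0.012, -0.196, -0.25], [0.012, -0.196, -0.25], [0.012, -0.196, -0.25]], yaw=[0, 0, 0, 0, 0, 0])

```text
time: 8.38
tool_pos: [0.5079, -0.1411, 0.2796]
tcp_rot: [0.681, 3.063, -0.0]
wrist_force: [-0.5, -0.2, -0.1]
width: -0.004
grip_force: 0.0
```

```bash
python3 look.py
```

```text
t 8.383 err to strip (neg=short): axis -0.5081 centre -0.5223 n 4646 size (0.30158641934394836, 0.09895043820142746) force [-0.47 -0.23 -0.07] pos [ 0.5079 -0.1411  0.2796]
```

Request:
drive_tool(claw=[0, 0, 0, 0, 0, 0, 0, 0], slide=[[-0.0024, 0.0097, 0], [-0.0048, 0.0194, 0], [-0.0072, 0.0291, 0], [-0.008, 0.033, 0], [-0.009, 0.037, 0], [-0.01, 0.041, 0], [-0.011, 0.045, 0], [-0.012, 0.049, 0]], yaw=[0, 0, 0, 0, 0, 0, 0, 0])

```text
time: 9.1
tool_pos: [0.5017, -0.1153, 0.2805]
tcp_rot: [0.679, 3.066, -0.0]
wrist_force: [-0.1, 0.6, 0.4]
width: -0.0
grip_force: 0.0
```

```bash
python3 look.py
```

```text
t 9.1 err to strip (neg=short): axis -0.4225 centre -0.4450 n 4346 size (0.30167606472969055, 0.09799661487340927) force [-0.12  0.6   0.36] pos [ 0.5017 -0.1153  0.2805]
```

Request:
drive_tool(claw=[0, 0, 0, 0, 0, 0, 0, 0], slide=[[-0.0012, 0.008, 0], [-0.0018, 0.012, 0], [-0.0024, 0.016, 0], [-0.003, 0.02, 0], [-0.0036, 0.024, 0], [-0.0042, 0.028, 0], [-0.0048, 0.032, 0], [-0.0054, 0.036, 0]], yaw=[0, 0, 0, 0, 0, 0, 0, 0])

```text
time: 9.82
tool_pos: [0.4988, -0.0974, 0.2797]
tcp_rot: [-0.679, -3.067, 0.0]
wrist_force: [-0.3, 0.0, 0.3]
width: 0.0
grip_force: 0.1
```

```bash
python3 look.py
```

```text
t 9.817 err to strip (neg=short): axis -0.3391 centre -0.3595 n 4182 size (0.30185022950172424, 0.11770538985729218) force [-0.31  0.02  0.29] pos [ 0.4988 -0.0974  0.2797]
```

Request:
drive_tool(claw=[0, 0, 0, 0, 0, 0, 0, 0], slide=[[0, -0.02, 0.06], [0, -0.02, 0.25], [0, -0.02, 0.25], [0, -0.02, 0.25], [-0.03, 0.52, 0.25], [-0.03, 0.52, 0.25], [-0.03, 0.52, 0.25], [-0.03, 0.52, 0.25]], yaw=[0, 0, 0, 0, 0, 0, 0, 0])

```text
time: 10.53
tool_pos: [0.4891, 0.0601, 0.4049]
tcp_rot: [0.681, 3.066, 0.001]
wrist_force: [1.4, 0.1, -0.2]
width: 0.0
grip_force: 0.0
```

Request:
drive_tool(claw=[0, 0, 0, 0, 0, 0], slide=[[-0.01, 0.21, 0], [-0.01, 0.21, 0], [-0.01, 0.21, 0], [-0.01, 0.21, -0.25], [-0.01, 0.21, -0.25], [-0.01, 0.21, -0.25]], yaw=[0, 0, 0, 0, 0, 0])

```text
time: 11.03
tool_pos: [0.4847, 0.165, 0.2794]
tcp_rot: [0.675, 3.065, 0.003]
wrist_force: [0.3, -0.2, -0.8]
width: -0.002
grip_force: 0.0
```

```bash
python3 look.py pics/t4.png
```

```text
t 11.033 err to strip (neg=short): axis -0.2488 centre -0.2447 n 4986 size (0.12007506191730499, 0.30156025290489197) force [ 0.32 -0.17 -0.82] pos [0.4847 0.165  0.2794]
```

View pics/t4.png

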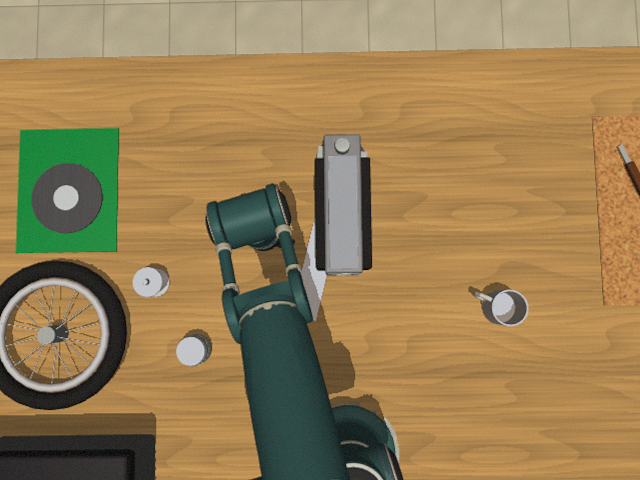

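Request:
drive_tool(claw=[0, 0, 0, 0, 0, 0], slide=[[0.01, -0.03, 0], [0.02, -0.06, 0], [0.025, -0.08, 0], [0.025, -0.08, 0], [0.025, -0.08, 0], [0.025, -0.08, 0]], yaw=[0, 0, 0, 0, 0, 0])

```text
time: 11.58
tool_pos: [0.4972, 0.124, 0.2805]
tcp_rot: [0.68, 3.066, 0.001]
wrist_force: [1.3, 0.1, -0.6]
width: 0.001
grip_force: 0.0
```

```bash
python3 look.py
```

```text
t 11.583 err to strip (neg=short): axis -0.2020 centre -0.1926 n 4839 size (0.11927686631679535, 0.3008587956428528) force [ 1.3   0.14 -0.63] pos [0.4972 0.124  0.2805]
```

Request:
drive_tool(claw=[0, 0, 0, 0, 0, 0], slide=[[0, 0, 0], [0, 0, 0], [0, 0, 0], [0, 0, 0], [0, 0, 0], [0, 0, 0]], yaw=[0, 0, 0, 0, 0, 0])

```text
time: 12.13
tool_pos: [0.497, 0.1239, 0.2796]
tcp_rot: [-0.679, -3.067, -0.0]
wrist_force: [-0.1, 0.7, -0.4]
width: 0.001
grip_force: 0.0
```

```bash
python3 look.py
```

```text
t 12.133 err to strip (neg=short): axis -0.1674 centre -0.1460 n 4672 size (0.11979884654283524, 0.30118757486343384) force [-0.09  0.71 -0.41] pos [0.497  0.1239 0.2796]
```

Request:
drive_tool(claw=[0, 0, 0, 0, 0, 0, 0, 0], slide=[[0, 0, 0], [0, 0, 0], [0, 0, 0], [0, 0, 0], [0, 0, 0], [0, 0, 0], [0, 0, 0], [0, 0, 0]], yaw=[0, 0, 0, 0, 0, 0, 0, 0])

```text
time: 12.85
tool_pos: [0.4971, 0.1238, 0.2797]
tcp_rot: [0.679, 3.067, -0.0]
wrist_force: [-0.1, 0.3, -0.2]
width: -0.001
grip_force: 0.0
```

```bash
python3 look.py pics/t5.png
```

```text
t 12.85 err to strip (neg=short): axis -0.1229 centre -0.0930 n 4354 size (0.11968085169792175, 0.3007340431213379) force [-0.08  0.33 -0.21] pos [0.4971 0.1238 0.2797]
```

Request:
drive_tool(claw=[0, 0, 0, 0], slide=[[0, 0, 0], [0, 0, 0], [0, 0, 0], [0, 0, 0]], yaw=[0, 0, 0, 0])

```text
time: 13.23
tool_pos: [0.497, 0.1238, 0.2797]
tcp_rot: [-0.679, -3.067, 0.0]
wrist_force: [-0.3, 0.1, 0.0]
width: 0.002
grip_force: 0.0
```

```bash
python3 look.py
```

```text
t 13.233 err to strip (neg=short): axis -0.0863 centre -0.0623 n 4199 size (0.1172233521938324, 0.30356913805007935) force [-0.29  0.11  0.04] pos [0.497  0.1238 0.2797]
```

View pics/t5.png

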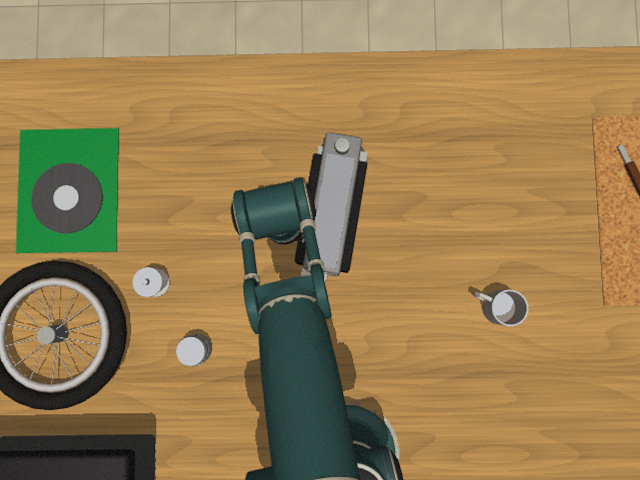

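The cabinet is near the strip, with its nose at (325,270). The arm hides its left part, so I'll measure by its right edge, which is in full view.

```bash
cat >> look.py <<'E'
E_=[]
for y in range(140,265):
    x=np.where(m[y])[0]
    if len(x): E_.append(P[y,x[-1],:2])
E_=np.array(E_)
vx,vy,x0,y0=cv2.fitLine(E_.astype(np.float32),cv2.DIST_HUBER,0,.002,.001).ravel()
vv=np.array([vx,vy])*(-np.sign(vx));off=abs(vv[0]*(y0-post[1])-vv[1]*(x0-post[0]))
print("edge err %.4f offset %.4f"%(f(np.arctan2(vv[1],vv[0])),off))
E
python3 look.py
```

```text
t 13.283 err to strip (neg=short): axis -0.0832 centre -0.0584 n 4183 size (0.11951156705617905, 0.3012137711048126) force [-0.03 -0.86 -0.42] pos [0.4971 0.1238 0.2797]
edge err -0.0305 offset 0.0381
```

Request:
drive_tool(claw=[0, 0], slide=[[0, 0, 0], [0, 0, 0]], yaw=[0, 0])

```text
time: 13.5
tool_pos: [0.4972, 0.1238, 0.2798]
tcp_rot: [0.679, 3.067, 0.0]
wrist_force: [-0.5, -0.5, 0.3]
width: 0.001
grip_force: 0.1
```

```bash
python3 look.py
```

```text
t 13.5 err to strip (neg=short): axis -0.0627 centre -0.0448 n 4120 size (0.11401661485433578, 0.30174577236175537) force [-0.45 -0.46  0.25] pos [0.4972 0.1238 0.2798]
edge err -0.0134 offset 0.0383
```

Request:
drive_tool(claw=[0, 0], slide=[[0, 0, 0], [0, 0, 0]], yaw=[0, 0])

```text
time: 13.72
tool_pos: [0.4971, 0.1239, 0.2798]
tcp_rot: [0.679, 3.067, 0.0]
wrist_force: [-0.2, 0.3, 0.2]
width: 0.001
grip_force: 0.2
```

```bash
python3 look.py
```

```text
t 13.717 err to strip (neg=short): axis -0.0611 centre -0.0412 n 4116 size (0.11674145609140396, 0.30126529932022095) force [-0.16  0.27  0.24] pos [0.4971 0.1239 0.2798]
edge err -0.0112 offset 0.0383
```

It has nearly stopped, at the turning point, so I'll pull the finger away at once.

Request:
drive_tool(claw=[0, 0, 0, 0], slide=[[0.05, 0.18, 0], [0.05, 0.18, 0], [0.05, 0.18, 0], [0.05, 0.18, 0]], yaw=[0, 0, 0, 0])

```text
time: 14.1
tool_pos: [0.5228, 0.2163, 0.28]
tcp_rot: [0.674, 3.067, 0.002]
wrist_force: [0.2, 0.2, -0.4]
width: 0.0
grip_force: 0.0
```

```bash
python3 look.py
```

```text
t 14.1 err to strip (neg=short): axis -0.0269 centre -0.0203 n 4972 size (0.11795835942029953, 0.3015978932380676) force [ 0.21  0.15 -0.42] pos [0.5228 0.2163 0.28  ]
edge err -0.0264 offset 0.0384
```

Request:
drive_tool(claw=[0, 0, 0, 0, 0, 0], slide=[[0, 0, 0], [0, 0, 0], [0, 0, 0], [0, 0, 0], [0, 0, 0], [0, 0, 0]], yaw=[0, 0, 0, 0, 0, 0])

```text
time: 14.65
tool_pos: [0.522, 0.2133, 0.2798]
tcp_rot: [0.68, 3.067, 0.0]
wrist_force: [0.4, 0.3, -0.3]
width: 0.004
grip_force: 0.0
```

```bash
python3 look.py pics/t6.png
```

```text
t 14.65 err to strip (neg=short): axis -0.0466 centre -0.0430 n 4971 size (0.20097504556179047, 0.3005608916282654) force [ 0.39  0.25 -0.34] pos [0.522  0.2133 0.2798]
edge err -0.0479 offset 0.0385
```

View pics/t6.png

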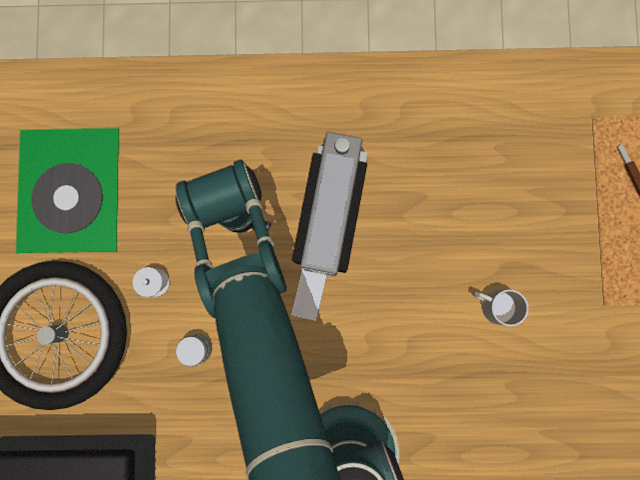

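The bounce left it drifting back slowly, at about −0.037 rad/s and 0.05 rad short. A finger held still behind the cabinet, meeting it near −0.11, will return it so that it dies out near zero.

Request:
drive_tool(claw=[0, 0, 0, 0, 0, 0, 0, 0], slide=[[0, 0, 0.083], [0, 0, 0.166], [-0.124, -0.565, 0.166], [-0.124, -0.565, 0.166], [-0.124, -0.565, 0.166], [-0.124, -0.565, 0.166], [-0.124, -0.565, 0.166], [-0.124, -0.565, 0.166]], yaw=[0, 0, 0, 0, 0, 0, 0, 0])

```text
time: 15.37
tool_pos: [0.4675, -0.032, 0.363]
tcp_rot: [0.678, 3.067, 0.0]
wrist_force: [0.7, -0.1, -0.8]
width: -0.003
grip_force: 0.0
```

Request:
drive_tool(claw=[0, 0, 0, 0, 0], slide=[[-0.016, -0.076, 0], [-0.016, -0.076, -0.083], [-0.016, -0.076, -0.166], [-0.011, -0.05, -0.166], [-0.006, -0.025, -0.166]], yaw=[0, 0, 0, 0, 0])

```text
time: 15.78
tool_pos: [0.4634, -0.0434, 0.2763]
tcp_rot: [-0.682, -3.059, 0.001]
wrist_force: [-0.4, -0.1, 0.3]
width: -0.001
grip_force: 0.7
```

```bash
python3 look.py
```

```text
t 15.783 err to strip (neg=short): axis -0.0290 centre -0.0311 n 4160 size (0.11391987651586533, 0.30144762992858887) force [-0.35 -0.06  0.29] pos [ 0.4634 -0.0434  0.2763]
edge err 0.0240 offset 0.0400
```

Request:
drive_tool(claw=[0, 0, 0, 0], slide=[[0, 0, 0], [0, 0, 0], [0, 0, 0], [0, 0, 0]], yaw=[0, 0, 0, 0])

```text
time: 16.17
tool_pos: [0.4657, -0.0432, 0.2804]
tcp_rot: [0.679, 3.066, -0.0]
wrist_force: [0.2, 0.2, 0.4]
width: 0.001
grip_force: 0.0
```

```bash
cat >> look.py <<'E'
E_=np.array([P[y,np.where(m[y])[0][0],:2] for y in range(150,265) if m[y].any()])
vx,vy,x0,y0=cv2.fitLine(E_.astype(np.float32),cv2.DIST_HUBER,0,.002,.001).ravel()
vv=np.array([vx,vy])*(-np.sign(vx));off=abs(vv[0]*(y0-post[1])-vv[1]*(x0-post[0]))
print("left edge err %.4f offset %.4f"%(f(np.arctan2(vv[1],vv[0])),off))
E
python3 look.py
```

```text
t 16.167 err to strip (neg=short): axis -0.0289 centre -0.0280 n 4139 size (0.11810287833213806, 0.30166417360305786) force [0.16 0.19 0.43] pos [ 0.4657 -0.0432  0.2804]
edge err 0.0277 offset 0.0397
left edge err -0.0668 offset 0.0526
```

Request:
drive_tool(claw=[0, 0, 0, 0], slide=[[0, 0, 0], [0, 0, 0], [0, 0, 0], [0, 0, 0]], yaw=[0, 0, 0, 0])

```text
time: 16.55
tool_pos: [0.4655, -0.0429, 0.2797]
tcp_rot: [0.679, 3.067, -0.0]
wrist_force: [0.1, -0.6, -0.4]
width: -0.0
grip_force: 0.0
```

```bash
python3 look.py
```

```text
t 16.55 err to strip (neg=short): axis -0.0283 centre -0.0281 n 4129 size (0.11584527045488358, 0.30189576745033264) force [ 0.13 -0.59 -0.42] pos [ 0.4655 -0.0429  0.2797]
edge err 0.0205 offset 0.0393
left edge err -0.0421 offset 0.0404
```

```bash
python3 look.py pics/t7.png
```

```text
t 16.6 err to strip (neg=short): axis -0.0273 centre -0.0282 n 4128 size (0.12009614706039429, 0.301596462726593) force [0.68 0.01 0.04] pos [ 0.4655 -0.0429  0.2797]
edge err 0.0207 offset 0.0393
left edge err -0.0873 offset 0.0574
```

View pics/t7.png

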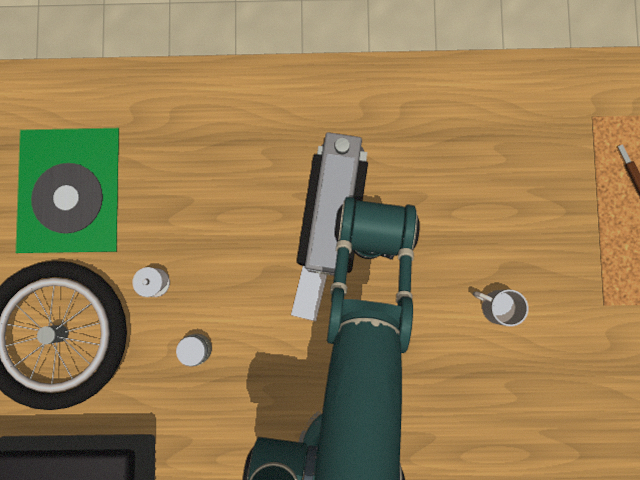

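The cabinet lies nearly along the strip, nose at (322,272), with the gripper on its right at (380,225). I'll watch which way it drifts.

Request:
drive_tool(claw=[0, 0, 0, 0], slide=[[0, 0, 0], [0, 0, 0], [0, 0, 0], [0, 0, 0]], yaw=[0, 0, 0, 0])

```text
time: 16.98
tool_pos: [0.4655, -0.0428, 0.2797]
tcp_rot: [0.679, 3.067, -0.0]
wrist_force: [0.4, -0.0, -1.1]
width: 0.002
grip_force: 0.0
```

```bash
python3 - <<'E'
s=open("look.py").read()
i=s.rindex("E_=np.array([P[y,np.where")
s=s[:i]+'''M=(P[...,2]>.12)&(P[...,2]<.16)&(c["depth"]>0)&(r<.29)
E_=np.array([P[y,np.where(M[y,:345])[0][0],:2] for y in range(165,250) if M[y,:345].any()])
vx,vy,x0,y0=cv2.fitLine(E_.astype(np.float32),cv2.DIST_HUBER,0,.002,.001).ravel()
vv=np.array([vx,vy])*(-np.sign(vx));off=abs(vv[0]*(y0-post[1])-vv[1]*(x0-post[0]))
print("left board err %.4f offset %.4f"%(f(np.arctan2(vv[1],vv[0])),off))
'''
open("look.py","w").write(s)
E
python3 look.py
```

```text
t 16.983 err to strip (neg=short): axis -0.0255 centre -0.0273 n 4118 size (0.11640079319477081, 0.3012906610965729) force [ 0.41 -0.05 -1.06] pos [ 0.4655 -0.0428  0.2797]
edge err 0.0247 offset 0.0396
left board err -0.0815 offset 0.0595
```

Request:
drive_tool(claw=[0, 0, 0, 0, 0], slide=[[0, 0, 0], [0, 0, 0], [0, 0, 0], [0, 0, 0], [0, 0, 0]], yaw=[0, 0, 0, 0, 0])

```text
time: 17.45
tool_pos: [0.4655, -0.0429, 0.2797]
tcp_rot: [0.679, 3.067, -0.0]
wrist_force: [-0.8, -0.0, -0.1]
width: -0.002
grip_force: 0.0
```

```bash
python3 look.py
```

```text
t 17.45 err to strip (neg=short): axis -0.0256 centre -0.0250 n 4141 size (0.11910071969032288, 0.301592081785202) force [-0.79 -0.01 -0.11] pos [ 0.4655 -0.0429  0.2797]
edge err 0.0247 offset 0.0396
left board err -0.0805 offset 0.0595
```

Request:
drive_tool(claw=[0, 0, 0, 0, 0, 0, 0], slide=[[-0.02, -0.08, 0], [-0.04, -0.16, 0], [-0.06, -0.24, 0], [-0.08, -0.32, 0], [-0.08, -0.32, 0], [-0.08, -0.32, 0], [-0.08, -0.32, 0]], yaw=[0, 0, 0, 0, 0, 0, 0])

```text
time: 18.08
tool_pos: [0.4253, -0.2029, 0.2796]
tcp_rot: [-0.681, -3.066, -0.001]
wrist_force: [0.2, 0.1, 0.9]
width: -0.0
grip_force: 0.0
```

```bash
python3 look.py
```

```text
t 18.083 err to strip (neg=short): axis -0.0791 centre -0.0761 n 4989 size (0.1198987290263176, 0.3020320534706116) force [0.23 0.06 0.92] pos [ 0.4253 -0.2029  0.2796]
edge err -0.0809 offset 0.0387
left board err -0.0796 offset 0.0595
```

Request:
drive_tool(claw=[0, 0, 0, 0, 0, 0, 0, 0], slide=[[0, 0, 0], [0, 0, 0], [0, 0, 0], [0, 0, 0], [0, 0, 0], [0, 0, 0], [0, 0, 0], [0, 0, 0]], yaw=[0, 0, 0, 0, 0, 0, 0, 0])

```text
time: 18.8
tool_pos: [0.4255, -0.2028, 0.2797]
tcp_rot: [0.679, 3.067, -0.0]
wrist_force: [-1.2, -0.4, 0.7]
width: 0.001
grip_force: 0.0
```

```bash
python3 look.py
```

```text
t 18.8 err to strip (neg=short): axis -0.0782 centre -0.0757 n 4999 size (0.11968167871236801, 0.30168065428733826) force [-1.23 -0.42  0.67] pos [ 0.4255 -0.2028  0.2797]
edge err -0.0816 offset 0.0386
left board err -0.0797 offset 0.0594
```

All four estimates agree that the cabinet is at rest about 0.08 rad from the strip, inside the 0.1 limit, and the arm is clear of it. I'm handing in.

```bash
python3 -c "
from workcell import bot
print(bot.finish_job())"
```

```text
the job is handed in; nothing more can be done
None
```

I swung the cabinet over the strip and handed the job in at about 19 s; it stood at rest and untouched about 0.08 rad short of square (limit 0.1), the loose things looked unmoved in the pictures, and no verdict came back.

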